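# Close a split supply housing on its dowels and hold it shut

## Task

Stand the blue capacitor upright in the open orange drawer of the grey housing and let it go, then push the drawer fully shut. Then pick up the aluminium cover by its black heatsink, fit it over the two dowels (wide hole on the thick brass dowel, narrow hole on the thin steel one) and press it down against the springy seal until it sits on the housing with no gap. Finish while still holding it pressed shut, and leave the other loose things where they are.

Things in the scene. Friction and masses are not known exactly. Their poses are not given: they have to be found in the camera images.
- housing: lower half of a split housing, painted grey, 100 (x) x 140 (y) mm, on a dark steel jig plate 112 x 172 x 8 mm, all fixed to the bench. Origin: centre of the jig plate's underside, on the bench; z up. Its -x face holds the drawer. Flat rim at z = 50 mm, with upright dowels at x = 0, y = +55 mm (thick, brass) and y = -55 mm (thin, steel). Cover seated: its underside at z = 50 mm
- dowel_thick (a point): centre of the foot of the thick brass dowel on the rim, 50 mm above the bench; dowel 12 mm in diameter, 20 mm tall, straight for 12 mm, then tapering to 6 mm at the tip; axes as the housing
- dowel_thin (a point): centre of the foot of the thin steel dowel on the rim; 8 mm in diameter, 20 mm tall, straight for 12 mm, then tapering to 2 mm at the tip; axes as the housing
- drawer (a joint): how far the orange drawer is pulled out of the housing's -x face, in m: 0 is fully shut (its front flush with the housing's face), 0.072 its stop; it starts open. It slides along the housing's x with about 1 N of friction and stays where it is left
- drawer_pocket (a point): centre of the pocket's floor, 17 mm above the bench, moving with the drawer; axes as the housing. The pocket is 44 mm (x) by 40 mm (y), walls 6 mm high at the sides and back; at its -x end stands the drawer's front, top edge 44 mm above the bench. Housing opening clears 46 mm above the bench
- drawer_front (a point): centre of the drawer's outer front face (84 mm wide in y, from 13 to 44 mm above the bench, 6 mm thick), 28.5 mm above the bench; push it here along the housing's +x
- cover: loose upper half: aluminium plate 100 (x) x 140 (y) x 12 mm, flat on the bench, about 0.25 kg. Origin: centre of its underside. Black finned heatsink fixed in the middle of its top, 35 (x) x 50 (y) x 28 mm high, to grip across x. Through holes at x = 0: 14 mm at y = +55, 10 mm at y = -55 mm. Seated, its axes match the housing's. Starts within 0.5 rad of the world's axes
- hole_thick (a point): centre of the wide 14 mm hole at the plate's underside
- hole_thin (a point): centre of the narrow 10 mm hole at the plate's underside
- blue_capacitor: loose blue upright cylinder with a pale top, 22 mm in diameter, 26 mm tall, 16 g; origin at the centre of its underside. It and the cover start one to the left and one to the right of the housing, either way round
- red_capacitor: bystander: dark red capacitor, 17 mm in diameter, 22 mm tall
- toroid: bystander: flat ring inductor wound in copper wire, 58 x 83 x 18 mm
- bottle: bystander: small white bottle with a black cap, 33 mm in diameter, 82 mm tall
- reel: bystander: solder reel with black flanges and a yellow label, 61 mm in diameter, 32 mm tall
- seal (a joint): how far the sprung black rubber strip on the rim, inside the dowels, is pressed down, in m: at 0 it stands 4 mm above the rim and pushes up with about 4.5 N (more than the cover's weight, so a cover just laid on rests at z = 54 mm); at 0.004 it is level with the rim and pushes up with about 10.5 N

How it is judged:
By the outcome, as a careful person would: the job done as asked, in the order asked, and still so for the second after the job is handed in, while the arm keeps its last pose, push and grip.
It also fails if it takes over 64 s, if anything falls off the work surface, if the arm or the gripper's body presses on something with over 40 N, if the wrist force passes 120 N, or if a joint passes its speed limit or range.

## Robot

A 7-joint arm with a two-finger parallel gripper is mounted at the origin on a cart in front of the work surface, level with it; the furniture and walls round the work are solid. World frame = base frame: x ahead of the robot, y to its left, z up, the work surface at z = 0. Lengths are in m, angles in rad, forces in N, time in s.
With the tool pointing down it reaches from about 0.4 to 0.85 m from the base axis. Payload 4.5 kg.
Tool frame: the origin (TCP) lies at the very end of the fingers, on their centre line; the grasp point (between the pads) lies 19 mm behind it (r.grip_depth is the z of the grasp point in the tool frame, in m); z points along the fingers, y is the line along which they close (so a half turn about z gives the same grasp; the last joint's range is limited). The gripper opens to 88 mm and grips with 3 to 60 N. Pads are 18 mm wide; open, the fingers measure 123 mm over their backs; the gripper's body (75 mm by 187 mm) begins 45 mm behind the grasp point.
Start: joints at [1.338, 0.689, -0.195, 1.565, 0.157, 0.902, -0.215], TCP at [0.165, -0.603, 0.239] pointing down, gripper open.
Joint ranges: [-3.01, 3.01], [-0.46, 2.08], [-1.47, 1.51], [0.13, 2.56], [-1, 4.14], [0.04, 2.09], [-2.66, 2.66]. Speed limits (rad/s): [2.57, 2.57, 3.14, 3.14, 3.14, 3.14, 3.14].

## Interface

Orientations are given as a unit quaternion [x, y, z, w].
In Python, from plant import r gives the robot as it stands.
- The arm moves only by the tool step_hand, called after "Call:" as name(argument=value, ...), one argument or row to a line, values as JSON. Schema: {"type":"object","properties":{"deltas":{"type":"string"},"clamp_n":{"type":"number"},"only":{"type":"string"},"quiet":{"type":"boolean"},"lines":{"type":"string"}},"required":["deltas"],"additionalProperties":false}. deltas is a string of 1 to 10 rows, parted by semicolons, with the numbers parted by spaces; each row has 7 numbers: the opening from 0.0 (shut) to 1.0 (fully open), then dx, dy, dz in units of 5 mm, then a rotation vector rx, ry, rz in units of 0.1 rad; each row is the pose to reach, as a shift and turn from the pose commanded when the call began, along the tool's axes at that moment; what a row does not reach only later rows make up. A row lasts 1/10 s, in which the tool goes at most 0.05 m and 0.15 rad, less where a joint would pass 70% of its speed; a pose out of reach is approached as far as the arm can. The fingers move at their own pace and stop on an object; clamp_n is the grip in N (left out, the last holds). Time passes only in rows, so rows that do not move let the fingers close. The tool returns the time, the measured TCP pose, the force, the opening and the grip force at its end. only (a regular expression) keeps the lines of the reply that match it, lines (a string "A,B") keeps lines A to B, and quiet returns only ok. Input that does not fit is refused with a message, and nothing moves.
- r.get_state(): the state, without advancing time (a new reading comes with each control period).
- r.snapshot(name): name is "side" or "top"; returns the picture (480x640x3 uint8, red, green, blue); there is no depth.
- r.camera_params(name): a dict with "fx", "fy", "cx", "cy" (pixels), "rvec" (rotation vector, rad) and "tvec" (3), from world to camera coordinates, as OpenCV has them. Camera axes: x right, y down, z forward; pixel columns grow to the right and rows downward; lengths in m; the calibration is good to about 2 mm. A picture is of the moment at which its call begins. camera_params takes no time and is no camera call.
- r.finish_job(): hands the job in; it is judged then, once.
The state is a dict: "clock": time; "q": joint angles; "qd": joint speeds; "joint_torque": joint torques, N m; "tool_pos": TCP position; "eef_rot": TCP orientation; "contact_force": force on the tool from outside, world axes, zero at the start; "moment": the same for the moment, N m; "opening": opening from 0.0 (shut) to 1.0 (fully open); "finger_force": force on a finger pad.
Only numpy, scipy, OpenCV 4.12 (cv2) and the standard library are available. Lean on these libraries where they do the work, as an engineer would, in place of code of your own. Each camera call takes 0.05 s, during which the arm holds its last target. There are 200 camera calls.

## Working session

There is one attempt and no reset: what is moved stays moved. The work goes in short steps, Python scripts to look and compute and a tool call to move; the robot and the scene stay as the last step left them, time stands still between calls to the robot, and variables do not carry over. Pictures are saved under pics/ and viewed, at most 10 in all, crops included, and the job is handed in when it is done.

```bash
ls; mkdir -p pics; python3 - <<'E'
from plant import r
import cv2,json
for n in("side","top"):
    cv2.imwrite(f"pics/{n}0.png",r.snapshot(n)[:,:,::-1]); print(n,r.camera_params(n))
s=r.get_state(); print(s["clock"],s["tool_pos"],s["eef_rot"],s["opening"],s["contact_force"],r.grip_depth)
E
```

```text
pics
plant.py
side {'fx': 440.3078187750002, 'fy': 440.3078187750002, 'cx': 324.85751238387496, 'cy': 243.640046841964, 'rvec': array([ 2.17506667,  0.07424371, -0.00838917]), 'tvec': array([-0.56210179,  0.04673025,  1.27345624])}
top {'fx': 489.71607966891224, 'fy': 489.71607966891224, 'cx': 324.0590136676437, 'cy': 238.55535281392972, 'rvec': array([ 2.15926075, -2.17506828,  0.08089775]), 'tvec': array([0.06547337, 0.55566992, 1.09626295])}
0.1 [ 0.16459413 -0.60237904  0.23802543] [ 9.91107813e-01  1.33058961e-01 -1.70638367e-04 -7.66292770e-04] 1.0021537180542317 [-0.23694428  0.35495322 -0.3538263 ] -0.0187
```

View pics/top0.png

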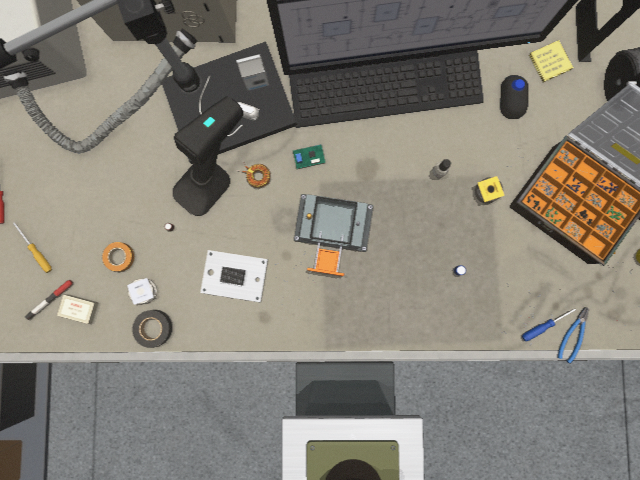

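View pics/side0.png

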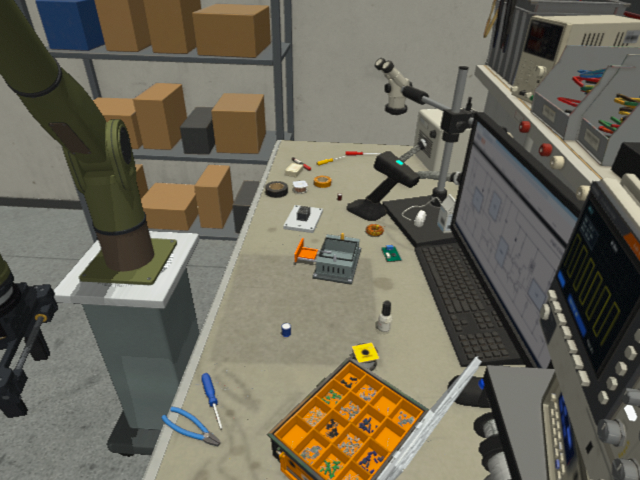

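Top view: housing (333,223) with the orange drawer open toward the robot (325,262), the brass dowel on its left at (309,216), cover (234,275), and blue capacitor (460,270). Side view: capacitor (286,329), cover (303,217), housing (337,258). Next I'll make enlarged crops for the measurement.

```bash
cat > h.py <<'E'
import numpy as np, cv2
from plant import r
def cam(n):
    p=r.camera_params(n); K=np.array([[p["fx"],0,p["cx"]],[0,p["fy"],p["cy"]],[0,0,1.]])
    return K,cv2.Rodrigues(p["rvec"])[0],np.array(p["tvec"])
def ray(n,uv):
    K,R,t=cam(n); return -R.T@t, R.T@np.linalg.inv(K)@np.array([uv[0],uv[1],1.])
def onz(n,uv,z):
    c,d=ray(n,uv); return c+d*(z-c[2])/d[2]
def tri(a,b):   # a in top, b in side
    P=[K@np.c_[R,t] for K,R,t in(cam("top"),cam("side"))]
    X=cv2.triangulatePoints(P[0],P[1],np.float64(a).reshape(2,1),np.float64(b).reshape(2,1)).ravel(); return X[:3]/X[3]
def proj(n,X):
    K,R,t=cam(n); v=K@(R@np.array(X)+t); return v[:2]/v[2]
E
python3 - <<'E'
import cv2,numpy as np
t=cv2.imread("pics/top0.png");s=cv2.imread("pics/side0.png")
c=lambda im,x,y,w,h,f:cv2.resize(im[y:y+h,x:x+w],None,fx=f,fy=f,interpolation=cv2.INTER_CUBIC)
a=c(t,195,185,200,125,4)       # top x=195+u/4, y=185+v/4
cv2.imwrite("pics/c1.png",a)
b=c(s,275,195,100,95,6); cv2.imwrite("pics/c2.png",b)
E
```

```text
(no output)
```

View pics/c1.png

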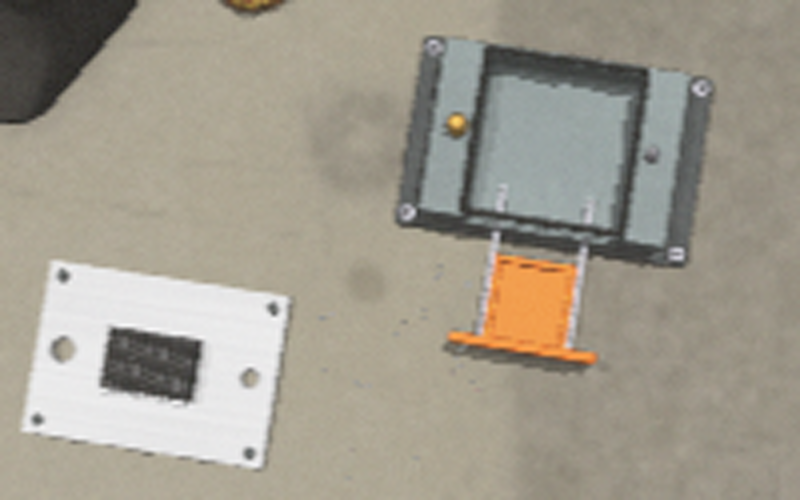

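View pics/c2.png

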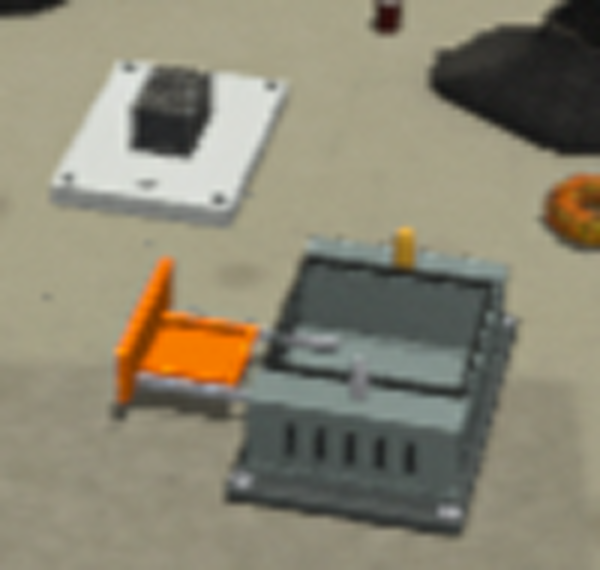

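Crop 1 (top, x=195+u/4, y=185+v/4): wide hole (63,348), narrow hole (250,377), brass tip (457,122), steel tip (652,154), drawer pocket (530,302) and front edge (448,338)–(595,359). Crop 2 (side, x=275+u/6, y=195+v/6): brass tip (404,230), steel tip (359,360), heatsink top centre about (172,90).

```bash
cat > m.py <<'E'
from h import *
np.set_printoptions(precision=4,suppress=True)
T=cv2.imread("pics/top0.png");S=cv2.imread("pics/side0.png")
def blobs(im,x,y,w,h,lo,hi,hsv=True,amin=3):
    c=im[y:y+h,x:x+w]; c=cv2.cvtColor(c,cv2.COLOR_BGR2HSV)
    n,l,st,ce=cv2.connectedComponentsWithStats(cv2.inRange(c,lo,hi))
    return [(ce[i]+[x,y],st[i]+np.array([x,y,0,0,0])) for i in range(1,n) if st[i,4]>=amin]
c1=lambda u,v:np.array([195+(u+.5)/4-.5,185+(v+.5)/4-.5]); c2=lambda u,v:np.array([275+(u+.5)/6-.5,195+(v+.5)/6-.5])
if __name__=="__main__":
    print("capTopBlue",blobs(T,445,255,32,32,(100,90,20),(135,255,255)));print("capTopPale",blobs(T,445,255,32,32,(0,0,190),(179,60,255)))
    print("capSideBlue",blobs(S,270,315,32,32,(100,90,20),(135,255,255)));print("capSidePale",blobs(S,270,315,32,32,(0,0,190),(179,60,255)))
    print("brassT",blobs(T,300,208,18,18,(10,130,60),(30,255,255)));print("brassS",blobs(S,334,228,16,16,(10,130,60),(30,255,255)))
    print("orangeT",blobs(T,300,240,55,45,(5,150,120),(20,255,255),amin=10))
    print("sinkT",blobs(T,212,255,40,40,(0,0,0),(179,255,110),amin=40))
    print("coverT",blobs(T,195,245,80,60,(0,0,200),(179,40,255),amin=100)); print("holes/screws",blobs(T,202,252,60,48,(0,0,0),(179,255,195),amin=4))
    for nm,a,b in[("brass tip",c1(457,121),c2(404,231)),("steel tip",c1(652,154),c2(360,361)),
      ("plate screws L near",c1(407,212),c2(240,482)),]: print(nm,tri(a,b))
    print("front top corners",tri(c1(450,335),c2(168,262)),tri(c1(594,356),c2(122,348)))
    print("cover screws z12",[onz("top",c1(*p),.012) for p in((63,275),(273,308),(37,419),(249,453))])
    print("cover holes z12",onz("top",c1(63,348),.012),onz("top",c1(250,377),.012))
    print("jig screws z8",[onz("top",c1(*p),.008) for p in((434,46),(702,88),(407,212),(677,254))])
    print("tips z70",onz("top",c1(457,121),.07),onz("top",c1(652,154),.07))
    print("pocket z17",onz("top",c1(530,302),.017))
E
python3 m.py
```

```text
capTopBlue [(array([455.875, 270.125]), array([455, 268,   3,   6,   8]))]
capTopPale [(array([460.8   , 269.7091]), array([457, 266,   9,   8,  55]))]
capSideBlue [(array([285.8596, 332.4386]), array([282, 329,   9,   8,  57]))]
capSidePale [(array([285.6061, 325.697 ]), array([282, 323,   8,   6,  33]))]
brassT [(array([308.8462, 215.4615]), array([307, 214,   4,   4,  13]))]
brassS [(array([342.05, 236.15]), array([341, 233,   3,   7,  20]))]
orangeT [(array([326.6759, 262.0079]), array([307, 249,  37,  27, 506]))]
sinkT [(array([232.3136, 275.5207]), array([221, 267,  24,  18, 338]))]
coverT [(array([233.6828, 275.4803]), array([ 200,  250,   67,   52, 2134]))]
holes/screws [(array([203.2763, 261.0921]), array([202, 252,   5,  26,  76])), (array([210.5, 253.5]), array([209, 252,   4,   4,  12])), (array([248.1032, 253.6032]), array([225, 252,  37,   6, 126])), (array([232.6491, 275.7218]), array([220, 266,  26,  21, 399])), (array([209.9706, 271.9118]), array([207, 269,   7,   7,  34])), (array([256.9 , 278.95]), array([255, 277,   5,   5,  20])), (array([204. , 289.5]), array([203, 288,   3,   4,   8])), (array([215.9935, 297.1234]), array([202, 293,  42,   7, 154])), (array([261., 297.]), array([261, 295,   1,   5,   5])), (array([257., 298.]), array([256, 297,   3,   3,   9]))]
brass tip [0.6059 0.0942 0.0666]
steel tip [ 0.5876 -0.0136  0.0651]
plate screws L near [ 0.5514  0.1324 -0.1209]
front top corners [0.4887 0.1    0.0373] [0.4757 0.019  0.042 ]
cover screws z12 [array([0.525 , 0.3259, 0.012 ]), array([0.5049, 0.2036, 0.012 ]), array([0.4419, 0.3397, 0.012 ]), array([0.4217, 0.217 , 0.012 ])]
cover holes z12 [0.4827 0.3252 0.012 ] [0.4652 0.2167 0.012 ]
jig screws z8 [array([0.6582, 0.1102, 0.008 ]), array([ 0.6318, -0.0465,  0.008 ]), array([0.5604, 0.1262, 0.008 ]), array([ 0.5347, -0.0306,  0.008 ])]
tips z70 [0.605 0.094 0.07 ] [ 0.5857 -0.0135  0.07  ]
pocket z17 [0.5071 0.0548 0.017 ]
```

```bash
cat > go.py <<'E'
# delta in tool axes to world target x y z phi (phi = heading of tool x, tool down)
import sys; from h import *
from scipy.spatial.transform import Rotation as R
np.set_printoptions(precision=4,suppress=True)
x,y,z,phi=map(float,sys.argv[1:5]); s=r.get_state()
A=R.from_quat(s["eef_rot"]); B=R.from_euler("z",phi)*R.from_euler("x",np.pi)
print("d",A.inv().apply(np.array([x,y,z])-s["tool_pos"]),"rot",(A.inv()*B).as_rotvec(),"q",np.array(s["q"]),"f",np.array(s["contact_force"]))
E
python3 - <<'E'
from m import *
print("cap top",tri((460.8,269.7),(285.6,325.7)), onz("top",(460.8,269.7),.026),onz("side",(285.6,325.7),.026))
print("cap pale left/right",onz("top",(456.5,269.7),.026),onz("top",(465.5,269.7),.026))
print("sink top side",tri(c1(154,364)-[0,0],c2(178,76)),onz("top",c1(154,364),.04),onz("side",c2(180,75),.04))
print(proj("side",(.4737,.2713,.04)),proj("top",(.4737,.2713,.04)),proj("side",(.4737,.2713,.012)))
E
python3 go.py 0.5 -0.23 0.15 -0.166
```

```text
cap top [ 0.4833 -0.249   0.0226] [ 0.4827 -0.2482  0.026 ] [ 0.4844 -0.2523  0.026 ]
cap pale left/right [ 0.4828 -0.2385  0.026 ] [ 0.4826 -0.2588  0.026 ]
sink top side [0.4754 0.2655 0.0481] [0.4726 0.2667 0.04  ] [0.4787 0.2813 0.04  ]
[302.796  208.5228] [231.0854 275.153 ] [302.8505 215.7802]
d [ 0.4218 -0.2706  0.0884] rot [-0.0015  0.0005  0.4329] q [ 1.3378  0.6899 -0.1945  1.5662  0.1573  0.9025 -0.2151] f [-0.2369  0.355  -0.3538]
```
Cap at (0.4835,-0.2490) approx. Hight ~0.024 OK.

Careful with the scale: shifts go in units of 5 mm and turns go in units of 0.1 rad. That gives: -0.15 m is -30, 0.04 m is 8, 0.15 rad is 1.5.

```bash
python3 go.py 0.4835 -0.249 0.12 -0.166
```

```text
d [ 0.4008 -0.2566  0.1184] rot [-0.0015  0.0005  0.4329] q [ 1.3378  0.6899 -0.1945  1.5662  0.1573  0.9025 -0.2151] f [-0.2369  0.355  -0.3538]
```

Call:
step_hand(
  deltas="0.5 8 -5 2 0 0 0.5;0.5 16 -10 4 0 0 1;0.5 24 -16 8 0 0 1.5;0.5 32 -20 10 0 0 2;0.5 40 -25 12 0 0 2.5;0.5 48 -30 14 0 0 3;0.5 56 -35 16 0 0 3.5;0.5 64 -42 18 0 0 4;0.5 72 -48 20 0 0 4.33;0.5 80 -51.6 23 0 0 4.33",
  clamp_n=15,
)

```text
clock: 1.1
tool_pos: [0.4821, -0.2469, 0.1239]
eef_rot: [0.997, -0.083, -0.001, -0.0]
contact_force: [0.9, -1.2, -0.5]
opening: 0.502
finger_force: 0.0
```

```bash
python3 go.py 0.4835 -0.249 0.009 -0.166
```

```text
d [0.0019 0.0019 0.1149] rot [-0.0003  0.0011 -0.0002] q [ 0.3685  0.7539  0.0328  1.9241 -0.0502  0.4654 -1.2996] f [ 0.9148 -1.1502 -0.4952]
```

Call:
step_hand(
  deltas="0.5 0.4 0.4 8 0 0 0;0.5 0.4 0.4 16 0 0 0;0.5 0.4 0.4 21 0 0 0;0.5 0.4 0.4 23 0 0 0;0.5 0.4 0.4 23 0 0 0",
  clamp_n=12,
)

```text
clock: 1.6
tool_pos: [0.4826, -0.2513, 0.008]
eef_rot: [0.997, -0.083, -0.001, -0.0]
contact_force: [0.1, 0.4, 0.3]
opening: 0.498
finger_force: 0.0
```

```bash
python3 go.py 0.4835 -0.249 0.009 -0.166
```

```text
d [ 0.0005 -0.0024 -0.001 ] rot [-0.0007  0.0024 -0.0002] q [ 0.3868  0.9623  0.0146  1.9436 -0.0512  0.2385 -1.292 ] f [0.0572 0.415  0.3164]
```

Call:
step_hand(
  deltas="0.2 0 0 0 0 0 0;0.2 0 0 0 0 0 0;0.2 0 0 0 0 0 0;0.2 0 0 0 0 0 0;0.2 0 0 0 0 0 0",
  clamp_n=12,
)

```text
clock: 2.1
tool_pos: [0.4841, -0.2521, 0.0103]
eef_rot: [0.997, -0.083, 0.001, 0.0]
contact_force: [-0.3, -0.5, 6.8]
opening: 0.247
finger_force: 12.0
```

```bash
python3 - <<'E'
from h import *
a=r.snapshot("side")[:,:,::-1][280:360,230:340];b=r.snapshot("top")[:,:,::-1][230:310,405:515]
cv2.imwrite("pics/g1.png",cv2.resize(np.hstack([a,b]),None,fx=3.5,fy=3.5,interpolation=cv2.INTER_CUBIC))
E
```

```text
(no output)
```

View pics/g1.png

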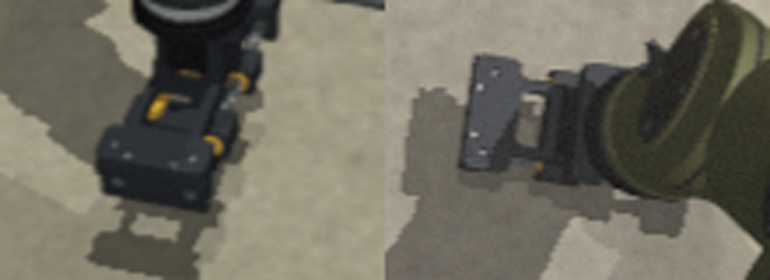

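Both views show the gripper down over the capacitor, which it hides. The opening of 0.247 (21.7 mm) matches the capacitor, so I'm lifting it.

Scaled: -0.1 m is -20, -0.06 m is -12.

Call:
step_hand(
  deltas="0.2 0 0 -4 0 0 0;0.2 0 0 -12 0 0 0;0.2 0 0 -20 0 0 0;0.2 0 0 -20 0 0 0",
)

```text
clock: 2.6
tool_pos: [0.4862, -0.2533, 0.1139]
eef_rot: [0.997, -0.083, 0.004, 0.002]
contact_force: [0.5, -0.5, -0.1]
opening: 0.244
finger_force: 12.0
```

```bash
python3 go.py 0.509 0.0545 0.11 -0.166
```

```text
d [-0.0286 -0.3073  0.0028] rot [ 0.0026 -0.0091 -0.0007] q [ 0.3775  0.7735  0.0308  1.9201 -0.0495  0.4393 -1.2934] f [ 0.507  -0.5048 -0.1368]
```

Scaled: -0.307 m is -61.4, -0.29 m is -58.

Call:
step_hand(
  deltas="0.2 0 -6 0 0 0 0;0.2 -2 -14 0 0 0 0;0.2 -2 -24 0 0 0 0;0.2 -4 -34 0 0 0 0;0.2 -4 -44 0 0 0 0;0.2 -5.6 -52 0 0 0 0;0.2 -5.6 -58 0 0 0 0;0.2 -5.6 -61.4 0 0 0 0;0.2 -5.6 -61.4 0 0 0 0;0.2 -5.6 -61.4 0 0 0 0",
)

```text
clock: 3.6
tool_pos: [0.5062, 0.0549, 0.1089]
eef_rot: [0.997, -0.083, -0.0, 0.001]
contact_force: [0.2, -0.5, 0.1]
opening: 0.244
finger_force: 12.0
```

```bash
python3 go.py 0.509 0.0545 0.04 -0.166; python3 - <<'E'
from h import *
a=r.snapshot("side")[:,:,::-1][195:295,270:390];b=r.snapshot("top")[:,:,::-1][190:290,270:390]
cv2.imwrite("pics/g2.png",cv2.resize(np.hstack([a,b]),None,fx=3.3,fy=3.3,interpolation=cv2.INTER_CUBIC))
E
```

```text
d [ 0.0029 -0.0001  0.0689] rot [ 0.0011  0.0003 -0.0004] q [-0.2685  0.76    0.1143  2.0309 -0.2207  0.3628 -1.7159] f [ 0.2271 -0.4825  0.0967]
```

View pics/g2.png

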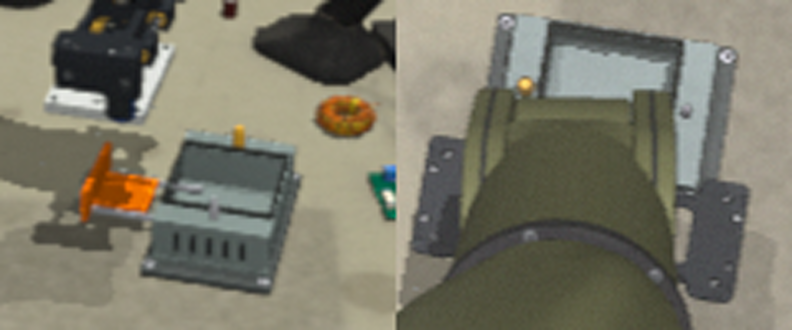

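The side view shows the gripper above the open drawer with the capacitor's dark-blue body below the fingers, at crop (122,105), about pixel (307,227). Top view: the arm hides the drawer. I'll check the held capacitor's position by colour.

```bash
python3 - <<'E'
from m import *
im=r.snapshot("side")[:,:,::-1].copy()
print(blobs(im,270,195,120,60,(105,120,20),(130,255,255)))
for z in(.099,.105,.112): print(proj("side",(.5062,.0549,z)))
E
```

```text
[(array([309., 228.]), array([309, 226,   1,   5,   5])), (array([388.2, 245.6]), array([387, 245,   3,   2,   5])), (array([387.8, 248.4]), array([387, 248,   3,   2,   5]))]
[306.626  229.3831]
[306.6227 227.5949]
[306.6188 225.4963]
```

Scaled: 0.078 m is 15.6, 0.003 m is 0.6.

Call:
step_hand(
  deltas="0.2 0.6 0 6 0 0 0;0.2 0.6 0 12 0 0 0;0.2 0.6 0 14 0 0 0;0.2 0.6 0 15.2 0 0 0;0.2 0.6 0 15.6 0 0 0;0.2 0.6 0 15.8 0 0 0",
)

```text
clock: 4.35
tool_pos: [0.51, 0.055, 0.0308]
eef_rot: [0.997, -0.083, 0.001, -0.0]
contact_force: [0.2, -0.2, 0.3]
opening: 0.246
finger_force: 12.0
```

```bash
python3 go.py 0.509 0.0545 0.027 -0.166
```

```text
d [-0.0009  0.0006  0.0038] rot [-0.0001 -0.0012 -0.0006] q [-0.2331  0.9079  0.0593  2.0416 -0.2389  0.1972 -1.6996] f [ 0.1588 -0.2178  0.273 ]
```

Scaled: 0.002 m is 0.4, 0.001 m is 0.2.

Call:
step_hand(
  deltas="0.2 0 0 0.2 0 0 0;0.2 0 0 0.4 0 0 0;0.2 0 0 0.4 0 0 0",
)

```text
clock: 4.65
tool_pos: [0.5097, 0.0553, 0.0285]
eef_rot: [0.997, -0.083, 0.0, -0.0]
contact_force: [1.2, 0.6, -0.6]
opening: 0.245
finger_force: 12.0
```

Call:
step_hand(
  deltas="0.2 0 0 0.2 0 0 0;0.2 0 0 0.4 0 0 0;0.2 0 0 0.4 0 0 0",
)

```text
clock: 4.95
tool_pos: [0.5103, 0.0552, 0.0272]
eef_rot: [0.997, -0.083, 0.001, -0.0]
contact_force: [-1.1, 0.7, 10.7]
opening: 0.246
finger_force: 12.0
```

Floor contact felt. I'll release and lift.

Call:
step_hand(
  deltas="0.2 0 0 -0.2 0 0 0;0.4 0 0 -0.2 0 0 0;0.4 0 0 -0.2 0 0 0;0.4 0 0 -0.2 0 0 0;0.4 0 0 -4 0 0 0;0.4 0 0 -10 0 0 0;0.4 0 0 -16 0 0 0;0.4 -6 0 -20 0 0 0;0.4 -16 0 -20 0 0 0;0.4 -22 0 -20 0 0 0",
)

```text
clock: 5.95
tool_pos: [0.3976, 0.0735, 0.1268]
eef_rot: [0.997, -0.083, -0.001, 0.0]
contact_force: [0.0, -0.3, -0.5]
opening: 0.403
finger_force: 0.0
```

```bash
python3 - <<'E'
from m import *
for n in("side","top"):
    cv2.imwrite(f"pics/{n}3.png",r.snapshot(n)[:,:,::-1])
a=cv2.imread("pics/side3.png");b=cv2.imread("pics/top3.png")
cv2.imwrite("pics/g3.png",cv2.resize(np.hstack([a[195:295,270:390],b[190:290,270:390]]),None,fx=3.3,fy=3.3,interpolation=cv2.INTER_CUBIC))
for im in(a,b): print(blobs(im,300,220,55,70,(105,110,20),(130,255,255)))
E
python3 go.py 0.44 0.066 0.03 -0.166
```

```text
[(array([308.0909, 251.303 ]), array([305, 249,   7,   6,  33]))]
[]
d [ 0.046 -0.     0.096] rot [0.0018 0.0071 0.0023] q [-0.3433  0.6625  0.073   2.3191 -0.2696  0.1747 -1.7542] f [-0.3993 -0.1488 -0.6133]
```

View pics/g3.png

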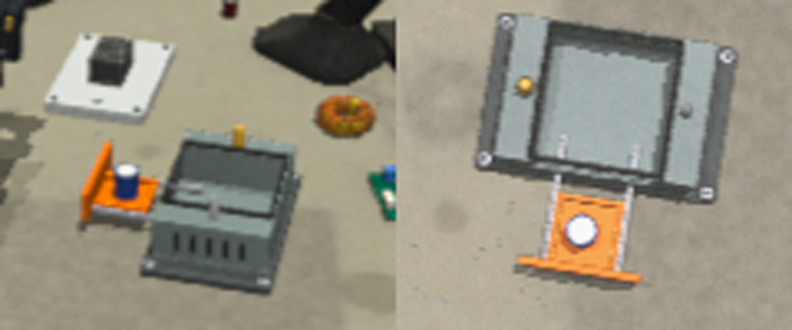

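The capacitor stands upright and centred in the pocket: side crop (126,180), top crop (580,231). Next I'll push the drawer shut with the fingers closed.

Call:
step_hand(
  deltas="0 4 0 6 0 0 0;0 6 0 12 0 0 0;0 6 0 17 0 0 0;0 6 0 19.6 0 0 0;0 7 0 19.6 0 0 0;0 7 0 19.6 0 0 0",
)

```text
clock: 6.65
tool_pos: [0.4404, 0.068, 0.0302]
eef_rot: [0.997, -0.08, -0.003, 0.001]
contact_force: [-0.0, 0.3, -0.4]
opening: 0.006
finger_force: 0.0
```

```bash
python3 go.py 0.4528 0.0639 0.028 -0.166
```

```text
d [0.0129 0.002  0.0022] rot [0.0023 0.0057 0.0055] q [-0.2848  0.8939  0.0468  2.2309 -1.0009  0.0435 -0.9861] f [-0.0398  0.284  -0.3921]
```

Scaled: 0.041 m is 8.2, 0.034 m is 6.8.

Call:
step_hand(
  deltas="0 1 0.2 0 0 0 0;0 2.2 0.4 0.2 0 0 0;0 3.2 0.4 0.4 0 0 0;0 4.2 0.4 0.4 0 0 0;0 5.4 0.4 0.4 0 0 0;0 6.8 0.4 0.4 0 0 0;0 8.2 0.4 0.4 0 0 0",
)

```text
clock: 7.35
tool_pos: [0.4793, 0.0596, 0.0289]
eef_rot: [0.997, -0.083, -0.004, 0.001]
contact_force: [-1.3, 0.6, 0.5]
opening: 0.007
finger_force: 0.6
```

```bash
python3 go.py 0.5376 0.0498 0.028 -0.166
```

```text
d [ 0.0592 -0.      0.0005] rot [ 0.002   0.0073 -0.0002] q [-0.3395  0.918   0.2016  2.1255 -0.952   0.1976 -1.0091] f [-1.3072  0.5774  0.4891]
```

Call:
step_hand(
  deltas="0 1.2 0 0 0 0 0;0 2.6 0 0 0 0 0;0 4 0 0 0 0 0;0 5.4 0 0 0 0 0;0 6.8 0 0 0 0 0;0 8 0 0 0 0 0;0 9 0 0 0 0 0;0 10 0 0 0 0 0",
)

```text
clock: 8.15
tool_pos: [0.5288, 0.0512, 0.0285]
eef_rot: [0.997, -0.083, -0.003, 0.001]
contact_force: [-1.3, 1.4, 0.6]
opening: 0.006
finger_force: 0.6
```

```bash
python3 go.py 0.5376 0.0498 0.028 -0.166
```

```text
d [ 0.0089 -0.0001  0.0004] rot [ 0.0021  0.0066 -0.0001] q [-0.3778  0.9576  0.335   1.9875 -0.8845  0.3553 -1.0624] f [-1.3495  1.41    0.5912]
```

Scaled: 0.008 m is 1.6, 0.006 m is 1.2.

Call:
step_hand(
  deltas="0 0.4 0 0 0 0 0;0 0.8 0 0 0 0 0;0 1.2 0 0 0 0 0;0 1.6 0 0 0 0 0",
)

```text
clock: 8.55
tool_pos: [0.5363, 0.0498, 0.0285]
eef_rot: [0.997, -0.083, -0.003, 0.001]
contact_force: [-0.8, 0.2, 0.2]
opening: 0.007
finger_force: 0.5
```

Call:
step_hand(
  deltas="0 0.2 0 0 0 0 0;0 0.4 0 0 0 0 0;0 0.6 0 0 0 0 0",
)

```text
clock: 8.85
tool_pos: [0.5367, 0.0498, 0.0283]
eef_rot: [0.997, -0.083, -0.006, 0.0]
contact_force: [-7.4, 1.5, 5.4]
opening: 0.002
finger_force: 3.9
```

Scaled: -0.12 m is -24, -0.09 m is -18.

Call:
step_hand(
  deltas="0 0.2 0 0 0 0 0;0 0.2 0 0 0 0 0;0 -2 0 0 0 0 0;0 -6 0 0 0 0 0;0 -6 0 -8 0 0 0;0 -6 0 -18 0 0 0;0.7 -8 -8 -24 0 0 0",
)

```text
clock: 9.55
tool_pos: [0.5105, 0.0882, 0.1519]
eef_rot: [0.996, -0.089, 0.001, 0.003]
contact_force: [0.7, -0.0, -0.5]
opening: 0.074
finger_force: 0.0
```

```bash
python3 go.py 0.4737 0.2713 0.12 1.409;python3 - <<'E'
from m import *
for n in("side","top"): cv2.imwrite(f"pics/{n}4.png",r.snapshot(n)[:,:,::-1])
a=cv2.imread("pics/side4.png");b=cv2.imread("pics/top4.png")
cv2.imwrite("pics/g4.png",cv2.resize(np.hstack([a[195:295,270:390],b[190:290,270:390]]),None,fx=3.3,fy=3.3,interpolation=cv2.INTER_CUBIC))
E
```

```text
d [-0.0687 -0.1739  0.0307] rot [ 0.0065  0.0031 -1.5868] q [-0.6059  0.7711  0.5899  1.9925 -0.7396  0.602  -1.2621] f [ 0.6598 -0.0051 -0.477 ]
```

View pics/g4.png

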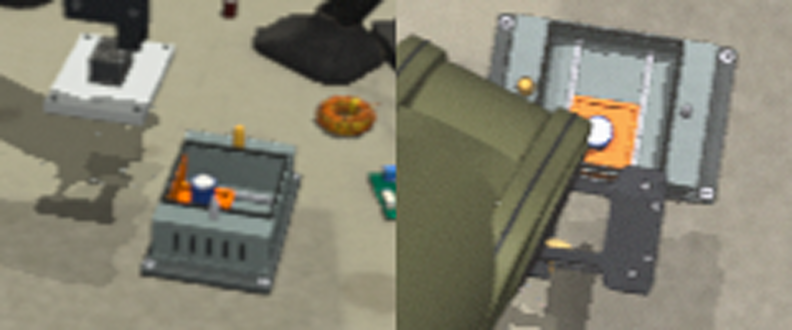

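The drawer is shut with the capacitor standing inside: side crop (203,185), top crop (600,131). Now I'll turn the gripper over the cover.

Scaled: -0.08 m is -16, -0.04 m is -8, -1.49 rad is -14.9.

Call:
step_hand(
  deltas="0.7 -4 -8 0 0 0 -1.4;0.7 -8 -16 0 0 0 -2.9;0.7 -11 -24 0 0 0 -4.4;0.7 -13.6 -30 0 0 0 -5.9;0.7 -13.6 -34.6 0 0 0 -7.4;0.7 -13.6 -34.6 0 0 0 -8.9;0.7 -13.6 -34.6 0 0 0 -10.4;0.7 -13.6 -34.6 0 0 0 -11.9;0.7 -13.6 -34.6 0 0 0 -13.4;0.7 -13.6 -34.6 0 0 0 -14.9",
)

```text
clock: 10.65
tool_pos: [0.4699, 0.2765, 0.1481]
eef_rot: [0.787, 0.617, -0.002, -0.001]
contact_force: [0.1, -0.1, 0.3]
opening: 0.706
finger_force: 0.0
```

```bash
python3 go.py 0.4737 0.2713 0.12 1.409
```

```text
d [-0.0041  0.0051  0.0281] rot [-0.0046  0.0017 -0.0798] q [-0.7512  0.7328  0.2295  1.9012 -0.3017  0.5455 -0.5602] f [ 0.1427 -0.1277  0.2507]
```

```bash
python3 - <<'E'
from m import *
print("sink top corners side/top: tri near-left etc")
# sink top-face mask in side: outline points of dark blob
for n,im,box in(("side",S,(290,200,25,25)),("top",T,(212,255,40,40))):
    x,y,w,h=box; g=cv2.cvtColor(im[y:y+h,x:x+w],cv2.COLOR_BGR2GRAY); m=(g<110).astype(np.uint8)
    m=cv2.morphologyEx(m,cv2.MORPH_OPEN,np.ones((3,3),np.uint8))
    c=max(cv2.findContours(m,0,2)[0],key=cv2.contourArea); print(n,cv2.approxPolyDP(c,1.5,True).reshape(-1,2)+[x,y])
c,s_=np.cos(-.162),np.sin(-.162)
for dx in(-.0175,.0175):
  for dy in(-.025,.025):
    p=(.4737+c*dx-s_*dy,.2713+s_*dx+c*dy,.04); print("expect",dx,dy,proj("side",p),proj("top",p))
E
```

```text
sink top corners side/top: tri near-left etc
side [[301 206]
 [297 213]
 [297 219]
 [306 220]
 [309 214]
 [309 207]]
top [[223 267]
 [221 281]
 [238 283]
 [239 279]
 [240 284]
 [242 284]
 [244 270]]
expect -0.0175 -0.025 [295.6526 211.5653] [240.6682 284.5833]
expect -0.0175 0.025 [299.6726 204.2313] [218.8532 281.1298]
expect 0.0175 -0.025 [306.0196 212.9522] [243.3005 269.1844]
expect 0.0175 0.025 [309.7725 205.5514] [221.542  265.7616]
```

Scaled: 0.128 m is 25.6, 0.115 m is 23, -0.08 rad is -0.8.

Call:
step_hand(
  deltas="0.7 -0.4 0.6 2 0 0 -0.8;0.7 -0.8 1 6 0 0 -0.8;0.7 -0.8 1 12 0 0 -0.8;0.7 -0.8 1 18 0 0 -0.8;0.7 -0.8 1 23 0 0 -0.8;0.7 -0.8 1 25.6 0 0 -0.8;0.7 -0.8 1 25.6 0 0 -0.8",
  clamp_n=40,
)

```text
clock: 11.35
tool_pos: [0.4716, 0.2707, 0.0187]
eef_rot: [0.764, 0.645, -0.004, -0.002]
contact_force: [-0.4, -0.0, 0.1]
opening: 0.702
finger_force: 0.0
```

```bash
python3 go.py 0.4737 0.2713 0.018 1.409
```

```text
d [0.0009 0.002  0.0007] rot [-0.0078  0.0037 -0.0057] q [-0.6649  0.949   0.1031  1.9419 -0.3237  0.2752 -0.4592] f [-0.3518 -0.0082  0.1298]
```

Correct the small offsets and grip.

Scaled: 0.002 m is 0.4, 0.001 m is 0.2, -0.008 rad is -0.08.

Call:
step_hand(
  deltas="0.7 0.2 0.4 0 -0.08 0.04 -0.06;0.7 0.2 0.4 0 -0.08 0.04 -0.06;0.2 0.2 0.4 0 -0.08 0.04 -0.06;0.2 0.2 0.4 0 -0.08 0.04 -0.06;0.2 0.2 0.4 0 -0.08 0.04 -0.06;0.2 0.2 0.4 0 -0.08 0.04 -0.06;0.2 0.2 0.4 0 -0.08 0.04 -0.06",
  clamp_n=40,
)

```text
clock: 12.05
tool_pos: [0.4742, 0.2721, 0.0204]
eef_rot: [0.762, 0.648, 0.001, 0.0]
contact_force: [-0.3, -0.3, 3.4]
opening: 0.393
finger_force: 40.0
```

```bash
python3 go.py 0.4737 0.2713 0.018 1.409
```

```text
d [-0.0009 -0.0004  0.0024] rot [ 0.0018 -0.0021  0.0008] q [-0.6651  0.9453  0.102   1.9438 -0.3214  0.2651 -0.4556] f [-0.2761 -0.259   3.4342]
```

Call:
step_hand(
  deltas="0.2 0 0 -4 0 0 0;0.2 0 0 -10 0 0 0;0.2 0 0 -16 0 0 0;0.2 0 0 -20 0 0 0;0.2 0 0 -20 0 0 0",
  clamp_n=50,
)

```text
clock: 12.55
tool_pos: [0.4752, 0.2725, 0.1221]
eef_rot: [0.762, 0.648, 0.003, 0.0]
contact_force: [0.4, 0.5, -3.2]
opening: 0.393
finger_force: 50.0
```

```bash
python3 go.py 0.5963 0.0408 0.11 1.405
```

```text
d [-0.2094  0.1566  0.0119] rot [ 0.0051 -0.0045  0.0048] q [-0.7156  0.771   0.1869  1.9193 -0.2896  0.4702 -0.483 ] f [ 0.401   0.4851 -3.1641]
```

Call:
step_hand(
  deltas="0.2 -4 3 0 0 0 0;0.2 -10 7.4 0 0 0 0;0.2 -16 12 0 0 0 0;0.2 -22 16.4 0 0 0 0;0.2 -28 21 0 0 0 0;0.2 -34 25.4 0 0 0 0;0.2 -38 28.4 0 0 0 0;0.2 -41.8 31.2 0 0 0 0.05;0.2 -41.8 31.2 0 0 0 0.05;0.2 -41.8 31.2 0 0 0 0.05",
)

```text
clock: 13.55
tool_pos: [0.5933, 0.0404, 0.1183]
eef_rot: [0.764, 0.646, 0.0, -0.001]
contact_force: [0.2, 0.9, -3.0]
opening: 0.392
finger_force: 50.0
```

```bash
python3 go.py 0.5963 0.0408 0.11 1.405;python3 - <<'E'
from m import *
for n in("side","top"): cv2.imwrite(f"pics/{n}5.png",r.snapshot(n)[:,:,::-1])
a=cv2.imread("pics/side5.png");b=cv2.imread("pics/top5.png")
cv2.imwrite("pics/g5.png",cv2.resize(np.hstack([a[190:290,290:390],b[170:270,275:375]]),None,fx=4,fy=4,interpolation=cv2.INTER_CUBIC))
E
```

```text
d [0.0009 0.0029 0.0083] rot [-0.0013 -0.0015 -0.0012] q [-0.2191  0.8168  0.1316  1.7691 -0.1821  0.5684 -0.1417] f [ 0.2332  0.9282 -2.9538]
```

View pics/g5.png

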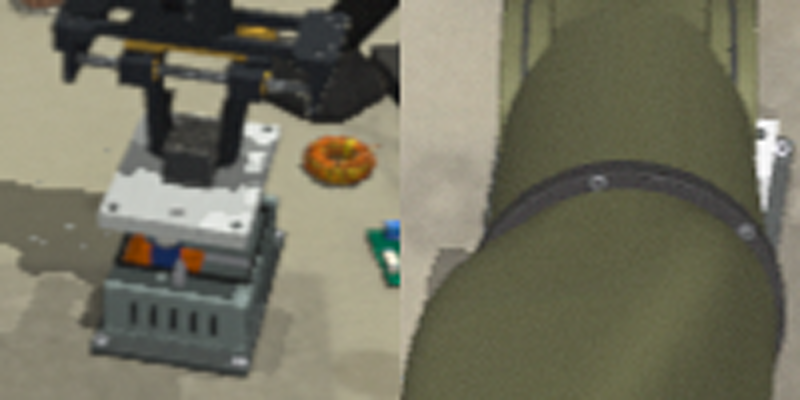

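The side view shows the cover held level over the housing: thin hole at crop (177,212), steel tip at (179,263) directly below it, cover screws at (112,207) and (236,225). In the top view the arm hides almost everything. I'll cross-check numerically from the side camera.

```bash
python3 - <<'E'
from m import *
c5=lambda u,v:np.array([290+(u+.5)/4-.5,190+(v+.5)/4-.5])
print("now hole side",onz("side",c5(177,212),.110),"tip now",onz("side",c5(180,258),.07))
print("orig hole side",onz("side",c2(148,183),.012),"orig tip side",onz("side",c2(360,359),.07))
print("screws now mid",onz("side",c5(112,207),.110),onz("side",c5(236,225),.110),onz("side",c5(268,130),.110))
y=-.166; x=np.array([np.cos(y),np.sin(y)]);w=np.array([-np.sin(y),np.cos(y)])
print("expected thin hole",np.array([.5933,.0404])-.0008-.055*w)
for nm,z in(("foot",.05),):print(onz("side",c5(180,285),.05))
E
```

```text
now hole side [ 0.586  -0.0202  0.11  ] tip now [ 0.5892 -0.0171  0.07  ]
orig hole side [0.4678 0.2123 0.012 ] orig tip side [ 0.5892 -0.0185  0.07  ]
screws now mid [ 0.5424 -0.0182  0.11  ] [ 0.6254 -0.0319  0.11  ] [0.6469 0.0891 0.11  ]
expected thin hole [ 0.5834 -0.0146]
[ 0.5901 -0.021   0.05  ]
```

```bash
python3 go.py 0.596 0.0409 0.096 1.405
```

```text
d [-0.0009  0.003   0.0228] rot [-0.0011 -0.0026  0.0016] q [-0.2211  0.8157  0.1305  1.7692 -0.1821  0.5687 -0.1416] f [-0.1716  0.2463 -2.2376]
```

Call:
step_hand(
  deltas="0.2 0.2 0.4 1.6 -0.01 -0.01 -0.01;0.2 0.2 0.4 3.2 -0.01 -0.01 -0.01;0.2 0.2 0.4 4.4 -0.01 -0.01 -0.01;0.2 0.2 0.4 4.4 -0.01 -0.01 -0.01;0.2 0.2 0.4 4.4 -0.01 -0.01 -0.01",
)

```text
clock: 14.15
tool_pos: [0.5964, 0.0413, 0.0976]
eef_rot: [0.763, 0.646, 0.001, 0.001]
contact_force: [0.2, -0.2, -2.2]
opening: 0.393
finger_force: 50.0
```

```bash
python3 go.py 0.596 0.0409 0.096 1.405
```

```text
d [-0.0004 -0.0003  0.0016] rot [ 0.0021 -0.0006  0.0009] q [-0.2166  0.8505  0.1244  1.7716 -0.1858  0.5287 -0.1384] f [ 0.2264 -0.2256 -2.1832]
```

Call:
step_hand(
  deltas="0.2 0 0 0.6 0 0 0;0.2 0 0 1.2 0 0 0;0.2 0 0 1.8 0 0 0;0.2 0 0 2.2 0 0 0;0.2 0 0 2.2 0 0 0",
)

```text
clock: 14.65
tool_pos: [0.5963, 0.0413, 0.0866]
eef_rot: [0.763, 0.646, 0.001, 0.001]
contact_force: [-0.3, 0.4, -2.6]
opening: 0.391
finger_force: 50.0
```

```bash
python3 go.py 0.596 0.0409 0.08 1.405
```

```text
d [-0.0004 -0.0003  0.0066] rot [ 0.0019 -0.0007  0.0008] q [-0.2136  0.8676  0.1194  1.7756 -0.1883  0.5074 -0.1363] f [-0.3425  0.4391 -2.5619]
```

Call:
step_hand(
  deltas="0.2 0 0 0.4 0 0 0;0.2 0 0 0.6 0 0 0;0.2 0 0 0.8 0 0 0;0.2 0 0 0.8 0 0 0",
)

```text
clock: 15.05
tool_pos: [0.5965, 0.0413, 0.0828]
eef_rot: [0.763, 0.646, 0.001, 0.001]
contact_force: [-0.0, 0.3, -2.7]
opening: 0.391
finger_force: 50.0
```

```bash
python3 go.py 0.596 0.0409 0.08 1.405
```

```text
d [-0.0004 -0.0005  0.0028] rot [ 0.0024 -0.0008  0.0008] q [-0.2126  0.8735  0.1178  1.7767 -0.1891  0.4998 -0.1356] f [-0.0367  0.3061 -2.6657]
```

Call:
step_hand(
  deltas="0.2 0 0 0.2 0 0 0;0.2 0 0 0.4 0 0 0;0.2 0 0 0.6 0 0 0;0.2 0 0 0.6 0 0 0",
)

```text
clock: 15.45
tool_pos: [0.5965, 0.0413, 0.0798]
eef_rot: [0.763, 0.646, 0.001, 0.001]
contact_force: [-0.1, 0.3, -2.6]
opening: 0.391
finger_force: 50.0
```

```bash
python3 go.py 0.596 0.0409 0.0704 1.405
```

```text
d [-0.0004 -0.0004  0.0094] rot [ 0.0023 -0.0007  0.0008] q [-0.2119  0.8783  0.1164  1.7776 -0.1897  0.4941 -0.1351] f [-0.0778  0.3361 -2.5594]
```

Call:
step_hand(
  deltas="0.2 0 0 0.2 0 0 0;0.2 0 0 0.4 0 0 0;0.2 0 0 0.6 0 0 0;0.2 0 0 0.6 0 0 0",
)

```text
clock: 15.85
tool_pos: [0.5965, 0.0413, 0.0768]
eef_rot: [0.763, 0.646, 0.001, 0.001]
contact_force: [0.2, -0.2, -2.9]
opening: 0.394
finger_force: 50.0
```

```bash
python3 go.py 0.596 0.0409 0.0704 1.405
```

```text
d [-0.0004 -0.0004  0.0064] rot [ 0.0023 -0.0008  0.0008] q [-0.2111  0.883   0.1151  1.7785 -0.1904  0.4885 -0.1345] f [ 0.2433 -0.1807 -2.8777]
```

Both dowels are in, with no side force. Next I'll press against the seal.

Scaled: 0.003 m is 0.6, 0.002 m is 0.4.

Call:
step_hand(
  deltas="0.2 0 0 0.2 0 0 0;0.2 0 0 0.4 0 0 0;0.2 0 0 0.6 0 0 0;0.2 0 0 0.6 0 0 0",
  clamp_n=60,
)

```text
clock: 16.25
tool_pos: [0.5967, 0.0413, 0.0742]
eef_rot: [0.763, 0.646, 0.001, 0.001]
contact_force: [-0.9, 0.2, 1.9]
opening: 0.391
finger_force: 60.0
```

Call:
step_hand(
  deltas="0.2 0 0 0.2 0 0 0;0.2 0 0 0.4 0 0 0;0.2 0 0 0.6 0 0 0;0.2 0 0 0.6 0 0 0",
)

```text
clock: 16.65
tool_pos: [0.5967, 0.0413, 0.0713]
eef_rot: [0.763, 0.646, 0.001, 0.001]
contact_force: [-2.6, 0.0, 5.7]
opening: 0.396
finger_force: 60.0
```

```bash
python3 go.py 0.596 0.0409 0.0704 1.405
```

```text
d [-0.0005 -0.0006  0.0009] rot [ 0.0028 -0.001   0.0008] q [-0.2097  0.8917  0.1126  1.7798 -0.1915  0.4777 -0.1335] f [-2.571   0.0307  5.7178]
```

Careful with the scale: shifts go in units of 5 mm and turns go in units of 0.1 rad. That gives: 0.001 m is 0.2, 0.0005 m is 0.1.

Call:
step_hand(
  deltas="0.2 0 0 0.1 0 0 0;0.2 0 0 0.2 0 0 0;0.2 0 0 0.2 0 0 0",
)

```text
clock: 16.95
tool_pos: [0.5967, 0.0413, 0.0705]
eef_rot: [0.763, 0.646, 0.001, 0.001]
contact_force: [-1.9, 0.4, 7.3]
opening: 0.389
finger_force: 60.0
```

Call:
step_hand(
  deltas="0.2 0 0 0.1 0 0 0;0.2 0 0 0.2 0 0 0;0.2 0 0 0.2 0 0 0",
)

```text
clock: 17.25
tool_pos: [0.5967, 0.0413, 0.0704]
eef_rot: [0.763, 0.646, 0.001, 0.001]
contact_force: [-3.9, -0.9, 14.4]
opening: 0.388
finger_force: 60.0
```

Call:
step_hand(
  deltas="0.2 0 0 0.1 0 0 0;0.2 0 0 0.2 0 0 0;0.2 0 0 0.2 0 0 0",
)

```text
clock: 17.55
tool_pos: [0.5967, 0.0412, 0.0704]
eef_rot: [0.763, 0.646, 0.002, 0.001]
contact_force: [-5.8, -0.1, 21.9]
opening: 0.39
finger_force: 60.0
```

Call:
step_hand(
  deltas="0.2 0 0 0 0 0 0;0.2 0 0 0 0 0 0;0.2 0 0 0 0 0 0;0.2 0 0 0 0 0 0;0.2 0 0 0 0 0 0",
)

```text
clock: 18.05
tool_pos: [0.5967, 0.0413, 0.0704]
eef_rot: [0.763, 0.646, 0.002, 0.001]
contact_force: [-5.6, -0.6, 20.8]
opening: 0.391
finger_force: 60.0
```

```bash
python3 go.py 0.596 0.0409 0.0704 1.405;python3 - <<'E'
from m import *
a=r.snapshot("side")[:,:,::-1]
cv2.imwrite("pics/g6.png",cv2.resize(a[190:290,290:390],None,fx=6,fy=6,interpolation=cv2.INTER_CUBIC))
E
```

```text
d [-0.0005 -0.0006 -0.    ] rot [ 0.0032 -0.0014  0.0007] q [-0.209   0.8931  0.1118  1.7806 -0.192   0.475  -0.133 ] f [-5.5969 -0.618  20.8268]
```

View pics/g6.png

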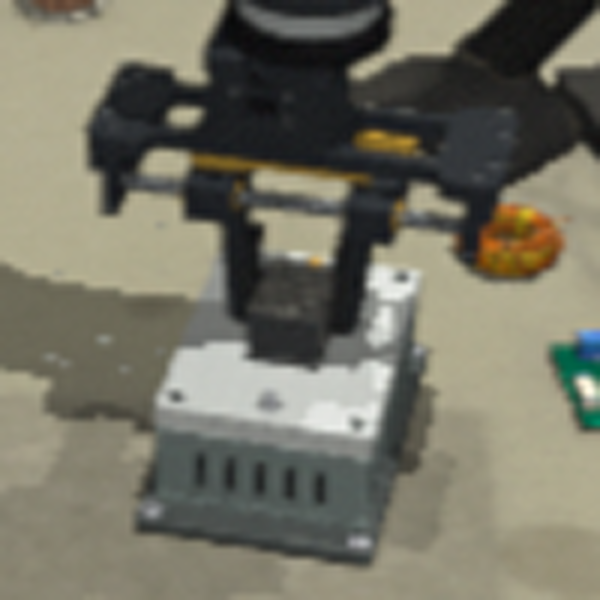

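The cover sits flush on the housing with no visible gap along its edge (160–375, 430). The steel tip shows in its hole at (270,400), the brass tip at (315,262), and about 21 N is held on it, so I'm handing in.

```bash
python3 -c "
from plant import r
print(r.finish_job())"
```

```text
the job is handed in; nothing more can be done
None
```

The job is handed in after about 18 s of robot time: the blue capacitor stands in the shut drawer, and the cover is on both dowels, held down at about 21 N with no visible gap; one risk is that joint 5 read -1.0009 against its -1 limit once, just before the drawer push.

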